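# Empty the washer tray and present the lever over its fixture

## Task

Clear the parts washer's drain tray: first put both copper-coloured flanged hubs into the blue tote, lowering each inside before letting go. Then pick up the dark lever by its balance point and finish while holding it still and level about 5 cm above the two pins of the green fixture, boss over the thick pin and eye over the thin one, without it touching the fixture; do not put it down or let go. Leave the spark plug and everything else where it is.

Things in the scene. Friction and masses are not known exactly. Their poses are not given: they have to be found in the camera images.
- tray: fixed shallow aluminium drain tray in front of the parts washer, 280 mm (its x) by 300 mm (its y), floor 5 mm thick, walls 5 mm thick and 20 mm high measured from the bench. Origin: centre of its underside. It holds the lever (in the near half) and the two hubs and a spark plug (in the far half).
- hub_a: first copper-coloured flanged casting (0.2 to 0.33 kg), standing upright in the tray: round flange 52 mm across and 12 mm thick at the bottom, round neck 32 mm across above it, 46 mm tall in all. Origin: centre of its underside. Grip the neck from above, fingertips at least 3 mm above the flange; across the tray's short (x) side the fingers have the most room.
- hub_b: second casting, the same as hub_a; which hub stands nearer the spark plug varies.
- tote: fixed blue open box, 200 mm (its x) by 160 mm (its y), walls 4 mm thick and 60 mm high, floor 4 mm thick. Origin: centre of its underside. It stands on the left or on the right of the tray. Both hubs fit side by side along its x.
- lever: dark steel lever, 185 mm long, 0.48 to 0.75 kg, lying level in the tray: heavy round boss (44 mm across, 36 mm tall, 24 mm bore) at one end, small eye (26 mm across, 32 mm tall, 12 mm bore) at the other, joined by a straight arm. Origin: at underside height, directly below the balance point. x points along the arm from boss to eye (in the tray roughly to the robot's right), z up.
- balance (a point): the balance point (centre of mass along the arm), mid-height of the lever's arm: 52 mm from the boss axis, 98 mm from the eye axis, 22 mm above the underside of boss and eye. The arm is 16 mm wide and 16 mm thick, its underside 14 mm above the underside of boss and eye (19 mm above the bench in the tray); grip it across its width. Nothing on the lever marks the point.
- boss (a point): axis of the lever's boss at its underside.
- eye (a point): axis of the lever's eye at its underside.
- fixture: fixed green plate 210 mm (its x) by 70 mm, 14 mm thick, two upright steel pins 150 mm apart on its centre line: thick (20 mm) for the boss, thin (8 mm) for the eye; tops 50 mm above the bench. Origin: centre of its underside; x points from thick to thin pin, roughly to the robot's right. It stands on the side of the tray where the tote is not.
- pin_big (a point): centre of the top of the thick pin.
- pin_small (a point): centre of the top of the thin pin.
- spark_plug: white spark plug, 56 mm tall, 20 mm across, standing in the tray beside the hubs; it stays where it is. Origin: centre of its underside.
- tape_roll: red ring of tape, 90 mm across, 22 mm high, lying flat; leave it alone. Origin: centre of its underside.
- socket: bright steel socket, 28 mm across, 38 mm tall, standing upright; leave it alone. Origin: centre of its underside.
- spray_can: spray can, 56 mm across, 160 mm tall, standing upright behind the place on the robot's right; leave it alone. Origin: centre of its underside.
- jar: jar with white cap, 70 mm across, 100 mm tall, standing upright behind the place on the robot's left; leave it alone. Origin: centre of its underside.
- wrench: steel wrench, 180 mm long, 8 mm thick, lying flat and pointing away from the robot at the left; leave it alone. Origin: mid-length on its underside.
- screwdriver: screwdriver with red handle, 200 mm long, 26 mm thick, lying and pointing away from the robot at the right; leave it alone. Origin: mid-length on its underside.

How it is judged:
On the way, in this order (a step that is already met when the one before it is completed fails the run):
1. both hubs lie in the tote, let go (x of hub_a in the frame of tote between -0.095 and 0.095 m and y of hub_a in the frame of tote between -0.075 and 0.075 m and z of hub_a in the frame of tote between -0.005 and 0.045 m and contact force between the fingers and hub_a below 0.1 N and x of hub_b in the frame of tote between -0.095 and 0.095 m and y of hub_b in the frame of tote between -0.075 and 0.075 m and z of hub_b in the frame of tote between -0.005 and 0.045 m and contact force between the fingers and hub_b below 0.1 N), for 0.2 s.
2. the lever is lifted level out of the tray, gripped at its balance point (contact force between the fingers and lever above 1 N and x of the grasp point in the frame of lever between -0.018 and 0.018 m and contact force between lever and fixture below 0.2 N and contact force between lever and tray below 0.2 N and contact force between lever and tote below 0.2 N and height (world z) of each of boss, eye above 0.03 m and angle between lever's own z axis and vertical below 0.15 rad), for 0.2 s.
At the end, for the whole second after the job is handed in: Hubs in the tote, let go; lever held in the fingers within 18 mm of its balance point along the arm, still, level within 5 degrees, boss and eye each within 18 mm sideways of the thick and thin pin, underside 20 to 90 mm above the pin tops, touching neither fixture, tray nor tote (all of step 1 and contact force between the fingers and lever above 1 N and x of the grasp point in the frame of lever between -0.018 and 0.018 m and angle between lever's own z axis and vertical below 0.09 rad and horizontal distance between boss and pin_big below 0.018 m and horizontal distance between eye and pin_small below 0.018 m and height (world z) of boss between 0.07 and 0.14 m and height (world z) of eye between 0.07 and 0.14 m and linear speed of lever below 0.03 m/s and angular speed of lever below 0.2 rad/s and contact force between lever and fixture below 0.2 N and contact force between lever and tray below 0.2 N and contact force between lever and tote below 0.2 N); the arm keeps its last pose, push and grip.
It fails at once if a bystander is disturbed (moved more than 25 mm) (distance of any of spark_plug, tape_roll, socket, spray_can, jar, wrench, screwdriver from where it was at the start of the episode above 0.025 m).
It fails at once if a hub is let go high above the tote (underside more than 40 mm over the rim) ((height (world z) of hub_a above 0.1 m and contact force between the fingers and hub_a below 0.02 N and horizontal distance between hub_a and tote below 0.14 m) or (height (world z) of hub_b above 0.1 m and contact force between the fingers and hub_b below 0.02 N and horizontal distance between hub_b and tote below 0.14 m)).
It fails at once if the lever strikes or rests on the fixture (more than 1 N) (contact force between lever and fixture above 1 N).
It also fails if it takes over 67 s, if anything falls off the work surface, if the arm or the gripper's body presses on something with over 40 N, if the wrist force passes 120 N, or if a joint passes its speed limit or range.

## Robot

A 6-joint arm with a two-finger parallel gripper is mounted at the origin on the work surface. World frame = base frame: x ahead of the robot, y to its left, z up, the work surface at z = 0. Lengths are in m, angles in rad, forces in N, time in s.
With the tool pointing down it reaches from about 0.4 to 0.825 m from the base axis. Payload 7 kg.
Tool frame: the origin (TCP) lies at the very end of the fingers, on their centre line; the grasp point (between the pads) lies 19 mm behind it (manip.grasp_offset is the distance from the TCP to the grasp point, in m); z points along the fingers, y is the line along which they close (so a half turn about z gives the same grasp; the last joint's range is limited). The gripper opens to 85 mm and grips with 20 to 120 N. Pads are 22 mm wide; open, the fingers measure 114 mm over their backs; the gripper's body (76 mm by 85 mm) begins 54 mm behind the grasp point. The pads swing forward as they close: fully open they stand 13 mm farther back than shut.
Start: joints at [1.521, 0.359, 0.012, 0, -1.224, -0.288], TCP at [0.224, 0.637, 0.231] pointing down, gripper open.
Joint ranges: [-3.07, 3.07], [-1.43, 2.12], [-1.02, 1.25], [-3.03, 1.67], [-3.05, -0], [-3.03, 3.03]. Speed limits (rad/s): [2.39, 2.39, 3.01, 3.14, 3.14, 3.14].

## Interface

Orientations are given as a unit quaternion [w, x, y, z].
In Python, from station import manip gives the robot as it stands.
- The arm moves only by the tool nudge_tcp, called after "Call:" as a command line: name --argument value ..., lists and objects as JSON in quotes. Schema: {"type":"object","properties":{"ticks":{"type":"array","items":{"type":"object","properties":{"aperture":{"type":"number"},"dx":{"type":"number"},"dy":{"type":"number"},"dz":{"type":"number"},"ax":{"type":"number"},"ay":{"type":"number"},"az":{"type":"number"}},"additionalProperties":false,"required":["aperture"]},"minItems":1,"maxItems":8},"squeeze":{"type":"number"},"only":{"type":"string"},"quiet":{"type":"boolean"},"lines":{"type":"string"}},"required":["ticks"],"additionalProperties":false}. ticks is a list of rows, 1 to 8 of them, each an object with the fields aperture (the finger opening in m), dx, dy, dz (the shift in shares of the most that a row can go, 1 being 62.5 mm), ax, ay, az (a rotation vector in fractions of the full range, 1 being 360 degrees); a field left out counts as zero (the opening has to be given); each row shifts and turns the commanded pose from where the row before left it, along the tool's axes as they then stand; what a row does not reach is not made up. A row lasts 1/8 s, in which the tool goes at most 0.0625 m and 0.188 rad, less where a joint would pass 70% of its speed; a pose out of reach is approached as far as the arm can. The fingers move at their own pace and stop on an object; squeeze is the grip in N (left out, the last holds). Time passes only in rows, so rows that do not move let the fingers close. The tool returns the time, the measured TCP pose, the force, the opening and the grip force at its end. only (a regular expression) keeps the lines of the reply that match it, lines (a string "A,B") keeps lines A to B, and quiet returns only ok. No shift or turn number may pass 1 either way. Input that does not fit is refused with a message, and nothing moves.
- manip.read_state(): the state, without advancing time (a new reading comes with each control period).
- manip.grab_frame(name): name is "side" or "top" or "wrist"; returns the picture (400x640x3 uint8, red, green, blue); there is no depth.
- manip.get_calibration(name): a dict with "camera_matrix" (3x3 intrinsics, pixels), "position" and "rotation" of the camera in the world; the wrist camera has in their place "tool_from_camera" (4x4, takes a point from camera to tool coordinates, whose origin is the TCP and whose axes are the flange's). Camera axes: x right, y down, z forward; pixel columns grow to the right and rows downward; lengths in m; the calibration is good to about 2 mm. A picture is of the moment at which its call begins: read the wrist's pose just before it. get_calibration takes no time and is no camera call.
- manip.finish_job(): hands the job in; it is judged then, once.
The state is a dict: "time": time; "joint_pos": joint angles; "dq": joint speeds; "tau": joint torques, N m; "tcp_pos": TCP position; "eef_rot": TCP orientation; "wrist_force": force on the tool from outside, world axes, zero at the start; "moment": the same for the moment, N m; "gripper_width": finger opening in m; "finger_force": force on a finger pad.
Only numpy, scipy, OpenCV 4.12 (cv2) and the standard library are available. Lean on these libraries where they do the work, as an engineer would, in place of code of your own. Each camera call takes 0.05 s, during which the arm holds its last target. There are 200 camera calls.

## Working session

There is one attempt and no reset: what is moved stays moved. The work goes in short steps, Python scripts to look and compute and a tool call to move; the robot and the scene stay as the last step left them, time stands still between calls to the robot, and variables do not carry over. Pictures are saved under pics/ and viewed, at most 10 in all, crops included, and the job is handed in when it is done.

```bash
ls; mkdir -p pics; python3 - <<'E'
from station import manip
import cv2,numpy as np
np.set_printoptions(precision=4,suppress=True)
s=manip.read_state();print(s)
for n in("top","side","wrist"):
    c=manip.get_calibration(n);print(n,c)
for n in("top","side"):
    im=manip.grab_frame(n);cv2.imwrite(f"pics/{n}0.png",im[:,:,::-1])
E
```

```text
pics
station.py
{'time': 0.0, 'joint_pos': array([ 1.5211,  0.3594,  0.011 , -0.0004, -1.2241, -0.2881]), 'dq': array([ 0.001 , -0.0002,  0.0009, -0.0016, -0.0002, -0.0002]), 'tau': array([ -0.0003, -58.3313,  29.3427,   6.9374,  -0.006 ,  -0.    ]), 'tcp_pos': array([0.2236, 0.6364, 0.2304]), 'eef_rot': array([ 0.0008,  0.9858, -0.1682, -0.0001]), 'wrist_force': array([ 0.3333, -0.972 ,  0.6444]), 'moment': array([-0.0567, -0.0059,  0.0262]), 'finger_force': 0.0, 'gripper_width': 0.08513379034966176}
top {'camera_matrix': array([[466.1787,   0.    , 316.822 ],
       [  0.    , 466.1787, 195.1781],
       [  0.    ,   0.    ,   1.    ]]), 'position': array([0.3674, 0.018 , 1.747 ]), 'rotation': array([-0.0433,  0.7082, -0.7032,  0.0451])}
side {'camera_matrix': array([[410.5376,   0.    , 313.4056],
       [  0.    , 410.5376, 196.3794],
       [  0.    ,   0.    ,   1.    ]]), 'position': array([ 0.1584, -0.6675,  0.9328]), 'rotation': array([-0.3433,  0.8961, -0.2623,  0.1016])}
wrist {'camera_matrix': array([[302.8724,   0.    , 313.8063],
       [  0.    , 302.8724, 197.3804],
       [  0.    ,   0.    ,   1.    ]]), 'tool_from_camera': array([[ 0.0004, -0.9594, -0.2819,  0.0722],
       [ 1.    ,  0.0006, -0.0006,  0.0009],
       [ 0.0007, -0.2819,  0.9594, -0.1424],
       [ 0.    ,  0.    ,  0.    ,  1.    ]])}
```

View pics/top0.png

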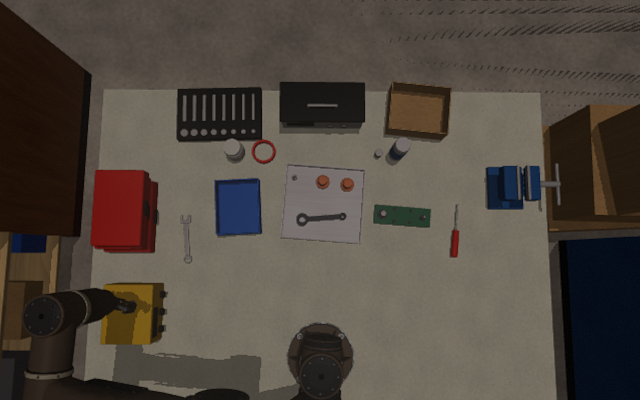

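View pics/side0.png

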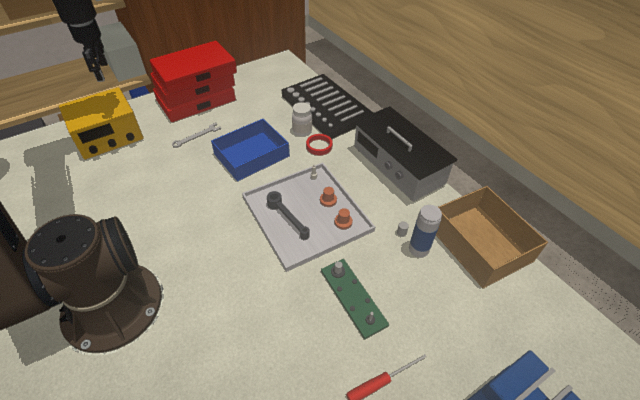

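The top view shows the tote left at (238,208) and the tray centred near (323,204). The hubs are at (322,182) and (347,184), with the plug at (294,178). The lever's boss is at (302,219) and its eye at (343,216); the fixture pins are at (383,213) and (424,217). The side view agrees. Next I'll enlarge crops for more exact pixel positions.

```bash
python3 - <<'E'
import cv2
im=cv2.imread("pics/top0.png")
cv2.imwrite("pics/top_c.png",cv2.resize(im[155:255,275:435],None,fx=5,fy=5,interpolation=cv2.INTER_CUBIC))
im=cv2.imread("pics/side0.png")
cv2.imwrite("pics/side_c.png",cv2.resize(im[155:345,240:400],None,fx=3.1,fy=3.1,interpolation=cv2.INTER_CUBIC))
E
```

```text
(no output)
```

View pics/top_c.png

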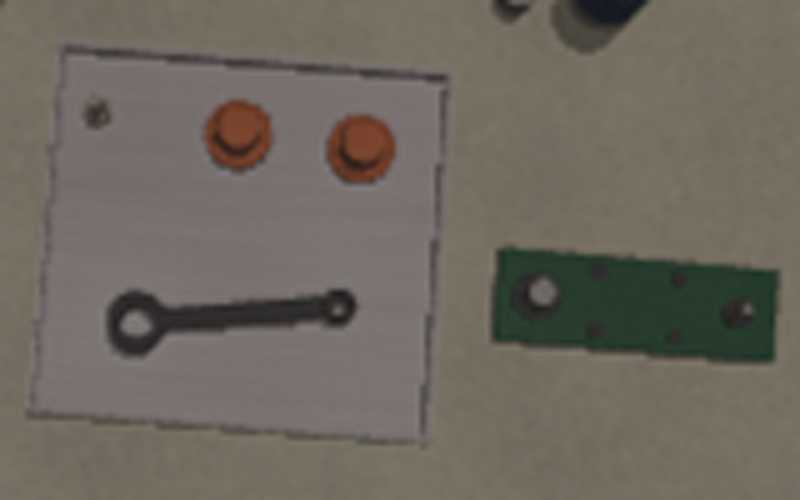

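The crop gives hub flanges at (238,135) and (361,149), with neck tops at (241,125) and (363,141). The lever's boss is at (135,322) and its eye at (339,307). The pin tops are at (544,293) and (748,310).

```bash
cat > h.py <<'E'
import numpy as np,cv2
from scipy.spatial.transform import Rotation as R
from station import manip
np.set_printoptions(precision=4,suppress=True)
def rot(q): return R.from_quat(np.r_[q[1:],q[0]])
def ray(name,uv,z,pose=None):
    c=manip.get_calibration(name);K=c["camera_matrix"]
    if name=="wrist":
        T=c["tool_from_camera"];r=pose[1];p=pose[0]+r.apply(T[:3,3]);M=r.as_matrix()@T[:3,:3]
    else: p=c["position"];M=rot(c["rotation"]).as_matrix()
    d=M@np.linalg.inv(K)@np.r_[uv,1]
    return (p+d*(z-p[2])/d[2])
def now():
    s=manip.read_state();return np.array(s["tcp_pos"]),rot(s["eef_rot"])
def to(x,y,z,yaw):
    """remaining move in tool axes; yaw = world direction angle of tool y (closing) axis, mod pi, tool down"""
    p,r=now();yt=r.apply([0,1,0]);cur=np.arctan2(yt[1],yt[0])
    d=(yaw-cur+np.pi/2)%np.pi-np.pi/2
    print("tool shift",r.inv().apply(np.array([x,y,z])-p),"rz(tool)",-d,"tcp",p,"yaw",cur,
      "tilt",r.apply([0,0,1])[:2],"j6",manip.read_state()["joint_pos"][5])
E
python3 - <<'E'
from h import *
f=lambda u,v:(275+(u+.5)/5-.5,155+(v+.5)/5-.5)
for n,u,v,z in[("hub1fl",238,135,.011),("hub1top",241,125,.051),("hub2fl",361,149,.011),("hub2top",363,141,.051),("plug",97,112,.04),
 ("boss",135,322,.041),("eye",339,307,.037),("pinb",544,293,.05),("pins",748,310,.05),("fx1",498,248,.014),("fx2",778,270,.014),("fx3",774,361,.014),("fx4",493,341,.014)]+[("t%d"%i,*c,.02) for i,c in enumerate([(64,48),(448,76),(426,441),(28,413)])]:
  print(n,ray("top",f(u,v),z))
im=cv2.imread("pics/top0.png")[170:245,205:275].astype(int)
m=((im[:,:,0]>im[:,:,2]*1.8)&(im[:,:,0]>50)).astype(np.uint8)
ct=max(cv2.findContours(m,0,1)[0],key=cv2.contourArea)
for q in cv2.boxPoints(cv2.minAreaRect(ct)): print("tote",q+[205,170],ray("top",q+[205,170],.06))
p=now();print(p[0])
to(.5,.0,.2,0)
E
```

```text
hub1fl [ 0.6374 -0.0057  0.011 ]
hub1top [ 0.6387 -0.0074  0.051 ]
hub2fl [ 0.6275 -0.0984  0.011 ]
hub2top [ 0.6274 -0.0972  0.051 ]
plug [0.6494 0.0993 0.04  ]
boss [0.4936 0.0694 0.041 ]
eye [ 0.506  -0.0804  0.037 ]
pinb [ 0.5163 -0.2294  0.05  ]
pins [ 0.5049 -0.3783  0.05  ]
fx1 [ 0.5529 -0.2006  0.014 ]
fx2 [ 0.5379 -0.4097  0.014 ]
fx3 [ 0.4699 -0.4052  0.014 ]
fx4 [ 0.4833 -0.1963  0.014 ]
t0 [0.7013 0.1258 0.02  ]
t1 [ 0.6821 -0.1633  0.02  ]
t2 [ 0.4088 -0.1455  0.02  ]
t3 [0.4273 0.1483 0.02  ]
tote [214.3566 181.1322] [0.6286 0.3895 0.06  ]
tote [258.5461 178.9227] [0.638  0.2281 0.06  ]
tote [261.2145 232.2893] [0.4431 0.2141 0.06  ]
tote [217.0249 234.4988] [0.434  0.3732 0.06  ]
[0.2236 0.6364 0.2304]
tool shift [0.4718 0.5087 0.0313] rz(tool) 1.2328810755689315 tcp [0.2236 0.6364 0.2304] yaw -1.9087115780208619 tilt [-0.0004 -0.0015] j6 -0.2881069558081079
```

The manual's scale: shifts go in shares of 62.5 mm and turns go in shares of 360 degrees. Converting my numbers, 0.187 rad is 0.0298.

Call:
nudge_tcp --ticks '[{"aperture":0.06,"az":0.0298},{"aperture":0.06,"az":0.0298},{"aperture":0.06,"az":0.0298},{"aperture":0.06,"az":0.0298},{"aperture":0.06,"az":0.0298},{"aperture":0.06,"az":0.0298},{"aperture":0.06,"az":0.0298}]' --squeeze 40

```text
time: 0.98
tcp_pos: [0.2236, 0.6366, 0.2307]
eef_rot: [-0.0, -0.677, 0.736, -0.0]
wrist_force: [0.0, -0.7, 0.3]
gripper_width: 0.0599
finger_force: 0.0
```

```bash
python3 - <<'E'
from h import *
to(.638,-.0065,.2,-.08)
E
```

```text
tool shift [ 0.6068 -0.4658  0.0312] rz(tool) -0.002275288393988273 tcp [0.2236 0.6366 0.2307] yaw 3.0593173651958048 tilt [-0.0003 -0.001 ] j6 -1.6032844859179425
```

To row units: 0.043 m is 0.688, -0.033 m is -0.528.

Call:
nudge_tcp --ticks '[{"aperture":0.06,"dx":0.688,"dy":-0.528},{"aperture":0.06,"dx":0.688,"dy":-0.528},{"aperture":0.06,"dx":0.688,"dy":-0.528},{"aperture":0.06,"dx":0.688,"dy":-0.528},{"aperture":0.06,"dx":0.688,"dy":-0.528},{"aperture":0.06,"dx":0.688,"dy":-0.528},{"aperture":0.06,"dx":0.688,"dy":-0.528},{"aperture":0.06,"dx":0.688,"dy":-0.528}]'

```text
time: 1.98
tcp_pos: [0.4613, 0.2721, 0.2312]
eef_rot: [-0.0, -0.68, 0.733, 0.0]
wrist_force: [0.8, 0.3, 1.1]
gripper_width: 0.0601
finger_force: 0.0
```

Call:
nudge_tcp --ticks '[{"aperture":0.06,"dx":0.688,"dy":-0.528},{"aperture":0.06,"dx":0.688,"dy":-0.528},{"aperture":0.06,"dx":0.688,"dy":-0.528},{"aperture":0.06,"dx":0.688,"dy":-0.528,"dz":0.16},{"aperture":0.06,"dx":0.688,"dy":-0.528,"dz":0.32},{"aperture":0.06}]'

```text
time: 2.72
tcp_pos: [0.609, 0.0435, 0.1984]
eef_rot: [-0.002, -0.678, 0.735, 0.001]
wrist_force: [-0.4, 0.4, 0.4]
gripper_width: 0.0599
finger_force: 0.0
```

```bash
python3 - <<'E'
from h import *
to(.638,-.0065,.024,-.08)
E
```

```text
tool shift [ 0.0472 -0.0337  0.1744] rz(tool) -0.0006195346692270398 tcp [0.609  0.0435 0.1984] yaw 3.060973118920566 tilt [-0.0043 -0.0015] j6 -0.4711038366560737
```

To row units: 0.05 m is 0.8, 0.047 m is 0.752.

Call:
nudge_tcp --ticks '[{"aperture":0.06,"dx":0.752,"dy":-0.528,"dz":0.32},{"aperture":0.06,"dz":0.8},{"aperture":0.06,"dz":0.48},{"aperture":0.06}]'

```text
time: 3.22
tcp_pos: [0.6365, -0.0025, 0.0989]
eef_rot: [-0.002, -0.68, 0.733, 0.001]
wrist_force: [-0.9, 0.1, 1.5]
gripper_width: 0.0603
finger_force: 0.0
```

```bash
python3 - <<'E'
from h import *
to(.638,-.0065,.024,-.08)
cv2.imwrite("pics/w1.png",manip.grab_frame("wrist")[:,:,::-1])
E
```

```text
tool shift [ 0.0038 -0.0022  0.0749] rz(tool) 0.0040075471630043324 tcp [ 0.6365 -0.0025  0.0989] yaw 3.0656002007527974 tilt [-0.0051 -0.0012] j6 -0.3776336902653912
```

View pics/w1.png

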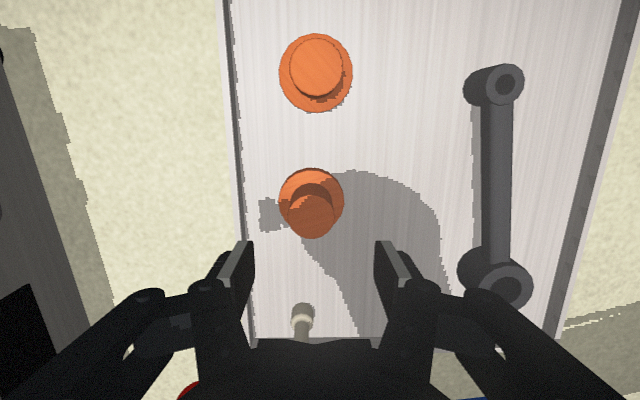

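The wrist picture shows the near hub between the fingers, with its neck top at (311,216) and flange centre near (311,203). The second hub's neck top is at (317,67), and the lever's bores are at (506,84) and (505,290).

```bash
python3 - <<'E'
from h import *
p=now()
for n,u,v,z in[("h1",311,216,.051),("h2",317,67,.051),("eye",506,84,.037),("boss",505,290,.041)]:print(n,ray("wrist",(u,v),z,p))
E
```

```text
h1 [ 0.6399 -0.0053  0.051 ]
h2 [ 0.6292 -0.0978  0.051 ]
eye [ 0.5088 -0.0804  0.037 ]
boss [0.4966 0.0696 0.041 ]
```

To row units: 0.03 m is 0.48, 0.015 m is 0.24.

Call:
nudge_tcp --ticks '[{"aperture":0.06,"dx":0.064,"dy":-0.016,"dz":0.48},{"aperture":0.06,"dz":0.48},{"aperture":0.06,"dz":0.24},{"aperture":0.02},{"aperture":0.02},{"aperture":0.02},{"aperture":0.02}]' --squeeze 40

```text
time: 4.15
tcp_pos: [0.6401, -0.0062, 0.0279]
eef_rot: [0.001, -0.68, 0.733, -0.001]
wrist_force: [-0.9, 1.4, 6.9]
gripper_width: 0.0302
finger_force: 40.5
```

Call:
nudge_tcp --ticks '[{"aperture":0.02,"dz":-0.48},{"aperture":0.02,"dz":-0.96},{"aperture":0.02,"dz":-0.96},{"aperture":0.02,"dx":-0.8,"dy":0.24},{"aperture":0.02,"dx":-0.8,"dy":0.24},{"aperture":0.02,"dx":-0.8,"dy":0.24},{"aperture":0.02,"dx":-0.8,"dy":0.24},{"aperture":0.02,"dx":-0.8,"dy":0.24}]'

```text
time: 5.15
tcp_pos: [0.5825, 0.2499, 0.1765]
eef_rot: [0.0, -0.68, 0.734, 0.0]
wrist_force: [1.2, 0.2, -2.1]
gripper_width: 0.0305
finger_force: 40.5
```

Call:
nudge_tcp --ticks '[{"aperture":0.02,"dx":-0.8,"dy":0.24},{"aperture":0.02,"az":-0.0263},{"aperture":0.02}]'

```text
time: 5.52
tcp_pos: [0.5716, 0.2999, 0.1761]
eef_rot: [0.0, 0.738, -0.675, -0.0]
wrist_force: [0.2, 0.2, -2.5]
gripper_width: 0.0307
finger_force: 40.5
```

```bash
python3 - <<'E'
from h import *
to(.573,.304,.030,.085)
E
```

```text
tool shift [-0.004  -0.0019  0.1461] rz(tool) 0.004111460341304607 tcp [0.5716 0.2999 0.1761] yaw -3.052481193248489 tilt [-0.0005 -0.0001] j6 -0.6955108096808182
```

To row units: 0.05 m is 0.8, 0.03 m is 0.48.

Call:
nudge_tcp --ticks '[{"aperture":0.02,"dx":-0.064,"dy":-0.032,"dz":0.8},{"aperture":0.02,"dz":0.8},{"aperture":0.02,"dz":0.48},{"aperture":0.02,"dz":0.256},{"aperture":0.02},{"aperture":0.05},{"aperture":0.05},{"aperture":0.05}]'

```text
time: 6.52
tcp_pos: [0.5743, 0.3041, 0.0316]
eef_rot: [-0.001, 0.738, -0.675, 0.0]
wrist_force: [-0.8, 0.2, -0.7]
gripper_width: 0.0504
finger_force: 0.0
```

Call:
nudge_tcp --ticks '[{"aperture":0.05,"dz":-0.8},{"aperture":0.05,"dz":-0.96},{"aperture":0.05,"dz":-0.64},{"aperture":0.06,"az":0.0263},{"aperture":0.06}]'

```text
time: 7.15
tcp_pos: [0.5737, 0.3037, 0.1813]
eef_rot: [0.001, -0.68, 0.733, 0.0]
wrist_force: [0.3, -0.1, -0.9]
gripper_width: 0.0598
finger_force: 0.0
```

```bash
python3 - <<'E'
from h import *
to(.629,-.098,.18,-.08)
E
```

```text
tool shift [ 0.3964 -0.0853  0.0008] rz(tool) 0.0047962475685570105 tcp [0.5737 0.3037 0.1813] yaw 3.06638890115835 tilt [0.001  0.0012] j6 -0.8618360231256114
```

To row units: 0.0566 m is 0.9056, -0.0122 m is -0.1952, 0.005 rad is 0.0008.

Call:
nudge_tcp --ticks '[{"aperture":0.06,"dx":0.9056,"dy":-0.1952,"az":0.0008},{"aperture":0.06,"dx":0.9056,"dy":-0.1952},{"aperture":0.06,"dx":0.9056,"dy":-0.1952},{"aperture":0.06,"dx":0.9056,"dy":-0.1952},{"aperture":0.06,"dx":0.9056,"dy":-0.1952},{"aperture":0.06,"dx":0.9056,"dy":-0.1952},{"aperture":0.06,"dx":0.9056,"dy":-0.1952,"dz":0.32},{"aperture":0.06,"dz":0.48}]'

```text
time: 8.15
tcp_pos: [0.6271, -0.1021, 0.1296]
eef_rot: [0.0, -0.678, 0.735, -0.0]
wrist_force: [-0.7, 1.6, -0.9]
gripper_width: 0.0601
finger_force: 0.0
```

```bash
python3 - <<'E'
from h import *
to(.629,-.098,.025,-.08)
E
```

```text
tool shift [-0.0043 -0.0015  0.1046] rz(tool) -0.0013198216277618968 tcp [ 0.6271 -0.1021  0.1296] yaw 3.060272831962031 tilt [ 0.0004 -0.0004] j6 -0.2270676081217999
```

To row units: 0.04 m is 0.64, 0.023 m is 0.368.

Call:
nudge_tcp --ticks '[{"aperture":0.06,"dx":-0.064,"dy":-0.032,"dz":0.64},{"aperture":0.06,"dz":0.64},{"aperture":0.06,"dz":0.368},{"aperture":0.06},{"aperture":0.02},{"aperture":0.02},{"aperture":0.02},{"aperture":0.02}]' --squeeze 40

```text
time: 9.15
tcp_pos: [0.6301, -0.0943, 0.0288]
eef_rot: [0.001, -0.678, 0.735, -0.001]
wrist_force: [-2.2, 1.3, 6.7]
gripper_width: 0.0304
finger_force: 40.3
```

Call:
nudge_tcp --ticks '[{"aperture":0.02,"dz":-0.48},{"aperture":0.02,"dz":-0.96},{"aperture":0.02,"dz":-0.96},{"aperture":0.02}]'

```text
time: 9.65
tcp_pos: [0.6326, -0.0943, 0.1836]
eef_rot: [0.004, -0.678, 0.735, -0.003]
wrist_force: [-0.1, 0.8, -3.0]
gripper_width: 0.0306
finger_force: 40.5
```

```bash
python3 - <<'E'
from h import *
to(.499,.298,.030,.085)
E
```

```text
tool shift [-0.3801  0.1662  0.1524] rz(tool) -0.16520391668838696 tcp [ 0.6326 -0.0943  0.1836] yaw 3.061388736901406 tilt [0.0108 0.0006] j6 -0.23804743450163798
```

To row units: -0.0543 m is -0.8688, 0.0237 m is 0.3792, -0.165 rad is -0.0263.

Call:
nudge_tcp --ticks '[{"aperture":0.02,"dx":-0.8688,"dy":0.3792},{"aperture":0.02,"dx":-0.8688,"dy":0.3792},{"aperture":0.02,"dx":-0.8688,"dy":0.3792},{"aperture":0.02,"dx":-0.8688,"dy":0.3792},{"aperture":0.02,"dx":-0.8688,"dy":0.3792},{"aperture":0.02,"dx":-0.8688,"dy":0.3792},{"aperture":0.02,"dx":-0.8688,"dy":0.3792},{"aperture":0.02,"az":-0.0263}]'

```text
time: 10.65
tcp_pos: [0.4931, 0.3014, 0.1764]
eef_rot: [0.0, 0.738, -0.674, -0.0]
wrist_force: [0.4, -0.6, -3.2]
gripper_width: 0.0307
finger_force: 40.5
```

Call:
nudge_tcp --ticks '[{"aperture":0.02}]'

```text
time: 10.78
tcp_pos: [0.4939, 0.2983, 0.1764]
eef_rot: [0.001, 0.736, -0.677, -0.0]
wrist_force: [-0.8, 0.4, -2.2]
gripper_width: 0.0304
finger_force: 40.5
```

```bash
python3 - <<'E'
from h import *
to(.499,.298,.032,.085)
E
```

```text
tool shift [ 0.0006 -0.0052  0.1444] rz(tool) -0.00040863261670143203 tcp [0.4939 0.2983 0.1764] yaw -3.0570012862064946 tilt [-0.0011 -0.0007] j6 -0.7969500060097706
```

To row units: 0.05 m is 0.8, 0.03 m is 0.48.

Call:
nudge_tcp --ticks '[{"aperture":0.02,"dy":-0.08,"dz":0.8},{"aperture":0.02,"dz":0.8},{"aperture":0.02,"dz":0.48},{"aperture":0.02,"dz":0.224},{"aperture":0.02},{"aperture":0.05},{"aperture":0.05},{"aperture":0.05}]'

```text
time: 11.78
tcp_pos: [0.5002, 0.2988, 0.0344]
eef_rot: [-0.001, 0.736, -0.677, -0.0]
wrist_force: [0.5, 0.1, -0.4]
gripper_width: 0.0499
finger_force: 0.0
```

Call:
nudge_tcp --ticks '[{"aperture":0.05,"dz":-0.8},{"aperture":0.05,"dz":-0.96},{"aperture":0.05,"dx":0.896,"dy":0.08,"dz":-0.48},{"aperture":0.05,"dx":0.896,"dy":0.08},{"aperture":0.05,"dx":0.896,"dy":0.08},{"aperture":0.05,"dx":0.896,"dy":0.08},{"aperture":0.05,"dx":0.896,"dy":0.08},{"aperture":0.05}]'

```text
time: 12.78
tcp_pos: [0.4978, 0.0153, 0.1733]
eef_rot: [-0.0, 0.735, -0.678, 0.0]
wrist_force: [0.1, 0.1, 0.5]
gripper_width: 0.05
finger_force: 0.0
```

```bash
python3 - <<'E'
from h import *
to(.4993,.0175,.025,.083)
p=now();np.save("p.npy",np.r_[p[0],p[1].as_quat()])
cv2.imwrite("pics/w2.png",manip.grab_frame("wrist")[:,:,::-1])
t=manip.grab_frame("top")[:,:,::-1]
cv2.imwrite("pics/t2.png",cv2.resize(t[165:255,205:365],None,fx=4,fy=4,interpolation=cv2.INTER_CUBIC))
E
```

```text
tool shift [-0.002  -0.0015  0.1483] rz(tool) -0.003263020159817387 tcp [0.4978 0.0153 0.1733] yaw -3.0618556737496108 tilt [0.0007 0.0003] j6 -0.3462851238140766
```

View pics/w2.png

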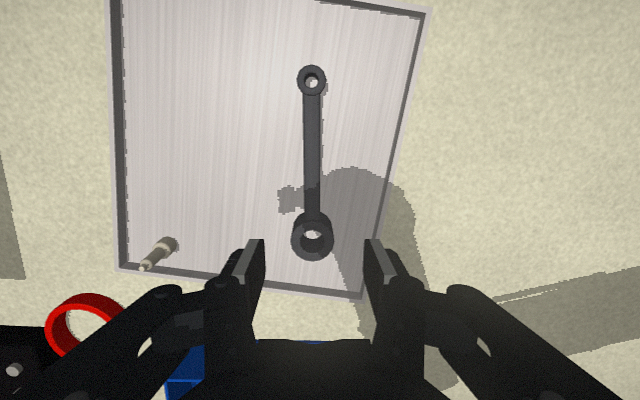

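View pics/t2.png

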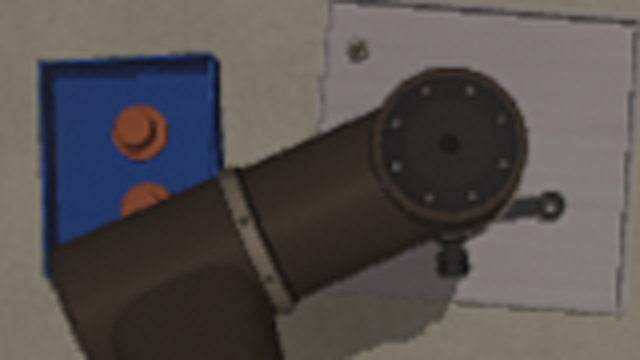

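The wrist picture shows the lever lined up between the fingers, boss bore top at (312,237) and eye bore top at (312,80). The top crop shows one hub standing in the tote at (140,131) and the second at (147,200), partly hidden by the arm.

```bash
python3 - <<'E'
from h import *
a=np.load("p.npy");p=(a[:3],R.from_quat(a[3:]))
b=ray("wrist",(312,237),.041,p);e=ray("wrist",(312,80),.037,p)
print(b,e,np.linalg.norm((b-e)[:2]))
b=(b+[.4936,.0694,0])/2 if 0 else (b[:2]+[.4936,.0694])/2; e=(e[:2]+[.506,-.0804])/2
d=(e-b)/np.linalg.norm(e-b);g=b+.052*d;print(b,e,g)
to(*g,.012,np.arctan2(d[1],d[0])+np.pi/2)
E
```

```text
[0.496  0.0641 0.041 ] [ 0.5074 -0.0802  0.037 ] 0.14481011401513183
[0.4948 0.0668] [ 0.5067 -0.0803] [0.499  0.0149]
tool shift [ 0.0029 -0.0001  0.1613] rz(tool) 0.0016082332276736722 tcp [0.4985 0.0178 0.1733] yaw -3.059352215403115 tilt [0.0011 0.0005] j6 -0.34808816655926367
```

To row units: 0.06 m is 0.96, 0.05 m is 0.8.

Call:
nudge_tcp --ticks '[{"aperture":0.05,"dz":0.96},{"aperture":0.05,"dz":0.8},{"aperture":0.05,"dz":0.48},{"aperture":0.05,"dz":0.336},{"aperture":0.05}]'

```text
time: 13.5
tcp_pos: [0.4975, 0.0191, 0.0105]
eef_rot: [0.001, 0.737, -0.676, -0.001]
wrist_force: [-0.4, -0.1, 0.4]
gripper_width: 0.05
finger_force: 0.0
```

Call:
nudge_tcp --ticks '[{"aperture":0.005},{"aperture":0.005},{"aperture":0.005},{"aperture":0.005},{"aperture":0.005}]' --squeeze 110

```text
time: 14.12
tcp_pos: [0.4996, 0.019, 0.0132]
eef_rot: [-0.002, 0.736, -0.677, 0.001]
wrist_force: [-1.3, 2.6, 5.4]
gripper_width: 0.0134
finger_force: 108.0
```

To row units: -0.03 m is -0.48, -0.02 m is -0.32.

Call:
nudge_tcp --ticks '[{"aperture":0.005,"dz":-0.32},{"aperture":0.005,"dz":-0.48},{"aperture":0.005,"dz":-0.48},{"aperture":0.005,"dz":-0.48},{"aperture":0.005},{"aperture":0.005},{"aperture":0.005},{"aperture":0.005}]'

```text
time: 15.12
tcp_pos: [0.4978, 0.0181, 0.1207]
eef_rot: [0.001, 0.736, -0.677, -0.0]
wrist_force: [0.4, 0.5, -4.7]
gripper_width: 0.0136
finger_force: 108.7
```

```bash
python3 - <<'E'
from h import *
s=manip.read_state();print(s["wrist_force"],s["moment"])
b=np.array([.5163,-.2294]);e=np.array([.5049,-.3783]);d=(e-b)/np.linalg.norm(e-b);g=b+.052*d;print(g)
to(*g,.113,np.arctan2(d[1],d[0])+np.pi/2)
p=now();np.save("p.npy",np.r_[p[0],p[1].as_quat()])
cv2.imwrite("pics/w3.png",manip.grab_frame("wrist")[:,:,::-1])
E
```

```text
[ 0.4359  0.48   -4.6843] [-0.0303  0.0667  0.0319]
[ 0.5123 -0.2812]
tool shift [0.2995 0.0106 0.0079] rz(tool) 0.16029818047463706 tcp [0.4978 0.0181 0.1207] yaw -3.0577068553870177 tilt [-0.0018 -0.0007] j6 -0.34746968228666203
```

View pics/w3.png

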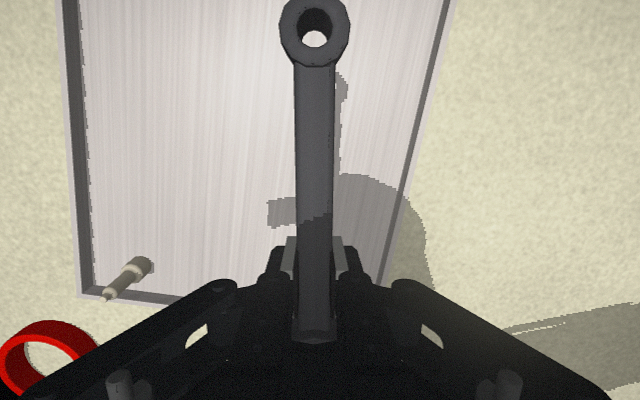

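The lever is held, with the eye top ring centred near (315,29). I'll check the grip offset along the arm.

To row units: 0.043 m is 0.688, 0.041 m is 0.656.

```bash
python3 - <<'E'
from h import *
a=np.load("p.npy");p=(a[:3],R.from_quat(a[3:]))
for v in(24,29):
  e=ray("wrist",(315,v),a[2]-.0082+.032,p);print("eye in tool",p[1].inv().apply(e-a[:3]))
E
```

```text
eye in tool [ 0.1009  0.0001 -0.0237]
eye in tool [ 0.0994  0.0001 -0.0237]
```

Call:
nudge_tcp --ticks '[{"aperture":0.005,"dx":0.688,"dy":0.024},{"aperture":0.005,"dx":0.688,"dy":0.024},{"aperture":0.005,"dx":0.688,"dy":0.024},{"aperture":0.005,"dx":0.688,"dy":0.024},{"aperture":0.005,"dx":0.688,"dy":0.024},{"aperture":0.005,"dx":0.688,"dy":0.024},{"aperture":0.005,"dx":0.656,"dy":0.024},{"aperture":0.005}]'

```text
time: 16.18
tcp_pos: [0.5126, -0.283, 0.1207]
eef_rot: [0.001, 0.735, -0.678, -0.001]
wrist_force: [-0.3, 0.6, -4.2]
gripper_width: 0.0138
finger_force: 108.5
```

Call:
nudge_tcp --ticks '[{"aperture":0.005,"az":0.0064},{"aperture":0.005,"az":0.0064},{"aperture":0.005,"az":0.0064},{"aperture":0.005,"az":0.0064},{"aperture":0.005},{"aperture":0.005}]'

```text
time: 16.92
tcp_pos: [0.5129, -0.2802, 0.1215]
eef_rot: [-0.0, -0.68, 0.733, 0.0]
wrist_force: [0.5, -0.4, -5.1]
gripper_width: 0.0136
finger_force: 108.5
```

```bash
python3 - <<'E'
from h import *
to(.5123,-.2812,.108,-.0764)
E
```

```text
tool shift [0.001  0.0005 0.0135] rz(tool) 0.0015259748821510044 tcp [ 0.5129 -0.2802  0.1215] yaw 3.066718628471944 tilt [-0.0004  0.0001] j6 0.09090938769638561
```

To row units: 0.006 m is 0.096, 0.001 m is 0.016.

Call:
nudge_tcp --ticks '[{"aperture":0.005,"dx":0.016,"dz":0.096},{"aperture":0.005,"dz":0.096},{"aperture":0.005},{"aperture":0.005},{"aperture":0.005},{"aperture":0.005}]'

```text
time: 17.68
tcp_pos: [0.513, -0.2816, 0.1099]
eef_rot: [0.0, -0.68, 0.733, -0.0]
wrist_force: [-1.1, -0.2, -4.9]
gripper_width: 0.0136
finger_force: 108.5
```

```bash
python3 - <<'E'
from h import *
to(.5123,-.2812,.108,-.0764)
s=cv2.cvtColor(manip.grab_frame("side"),cv2.COLOR_RGB2BGR)
K=manip.get_calibration("side");M=rot(K["rotation"]);pr=lambda X:(lambda c:(K["camera_matrix"]@c/c[2])[:2])(M.inv().apply(np.array(X)-K["position"]))
o=np.array([180,90])
im=cv2.resize(s[90:350,180:440],None,fx=2.3,fy=2.3,interpolation=cv2.INTER_CUBIC)
for X in([.5163,-.2294,.05],[.5049,-.3783,.05],[.5163,-.2294,.137],[.5049,-.3783,.133]):
  q=(pr(X)-o)*2.3;print(X,q);cv2.circle(im,tuple(int(t) for t in q),2,(0,0,255),-1)
cv2.imwrite("pics/s4.png",im)
E
```

```text
tool shift [-0.0003  0.0007  0.0019] rz(tool) 0.0004221063686240534 tcp [ 0.513  -0.2816  0.1099] yaw 3.065614759958417 tilt [ 0.0003 -0.0001] j6 0.09202587310787577
[0.5163, -0.2294, 0.05] [364.4717 402.345 ]
[0.5049, -0.3783, 0.05] [440.5997 514.8495]
[0.5163, -0.2294, 0.137] [368.4935 356.1229]
[0.5049, -0.3783, 0.133] [450.1278 474.3804]
```

View pics/s4.png

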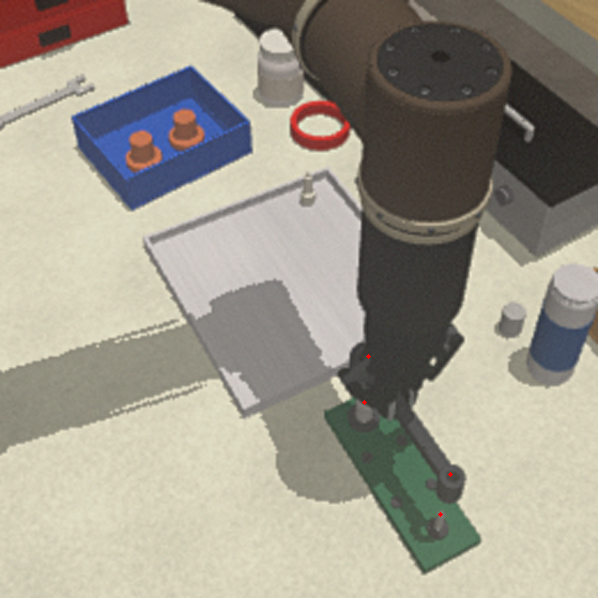

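The side view shows both hubs upright in the tote. The lever is level above the fixture: the predicted points fall on the eye top (450,474), the boss (368,356) and both pin tops (364,402) and (441,515). I'm handing it in.

```bash
python3 -c "
from station import manip
print(manip.finish_job())"
```

```text
the job is handed in; nothing more can be done
None
```

I handed the job in at about 17.7 s: both hubs stand in the blue tote, and the arm is holding the lever level and still about 5 cm above the pins, boss over the thick one and eye over the thin one; no verdict was returned.

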